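# Slide the drying tray onto the rails of its paint colour

### The job

Take the steel drying tray by its black handle, with the paint pot standing on it, and slide it nose first onto the pair of rack rails that has the same colour as that pot. The rails hang with some play, so feel for the ledges, and push the tray gently, never forcing it, until the yellow back bar has given way as far as it goes; then let go. Leave the pot upright on the tray and the other things where they are.

Things in the scene. Friction and masses are not known exactly. Their poses are not given: they have to be found in the camera images.
- rack: Aluminium drying rack, fixed on the plywood board, 134 mm wide, 151 mm high. Origin: centre of its underside, on the board. x points into the rack (the way the tray is slid), y across, z up; the opening is at the -x side. Three pairs of painted U-rails, a left and a right one each: green lowest, brown middle, red highest. Only the back bar moves.
- rails_green (a point): Nominal entry of the green (lowest) pair: middle between its two ledges, at their front end (x = -55 mm in the rack) and level with their upper faces, 32 mm above the rack's underside. Axes as the rack. The rail set is clamped with play: all three pairs really lie up to 5 mm higher or lower than nominal (alike for all, not reported; the depth is exact).
- rails_brown (a point): The same for the brown (middle) pair, 70 mm above the underside. Every rail, measured inward from this point: ledge 3 mm thick, 0 to 130 mm deep; above it a lip 6 mm thick that starts 22 mm in (the first 22 mm of ledge are open from above). Gap between ledge and lip 6.5 mm. Ledges reach from 38.5 to 50 mm either side of the middle; 94 mm between the side webs, flared a few mm at the entry.
- rails_red (a point): The same for the red (highest) pair, 108 mm above the rack's underside.
- stop_bar (a joint): Upright yellow bar at the back of the rack, 44 mm wide, spanning all levels; the tray's nose pushes it back: 0 untouched, 0.006 m fully back, against stiff rubber (12 N per mm). Slides with about 3 N friction and stays where it is left. Untouched, its front lies 103 mm in from the rail entries, but it is adjustable and may be set up to 14 mm nearer or farther (not reported).
- tray_grip (a point): Centre of the black upright handle of the loose drying tray (0.13 to 0.21 kg): a block 14 mm along the tray, 34 mm across, from 4 to 48 mm above the tray's underside; the point is 30 mm above it. x points to the nose, z up. Sheet 4 mm thick: 90 mm wide from 65 to 190 mm (nose) ahead of the handle, where its bare 9 mm edge strips run in the rails; a 44 mm wide neck behind.
- tray_pot_place (a point): Place of the pot on the tray, in a low collar (top 10 mm above the tray's underside): on the sheet's upper face, 4 mm above the underside, 130 mm ahead of the handle.
- pot_green_mid (a point): Green enamel pot with white cap, 33 mm across, 30 mm high, 30 g, loose; its centre, half-way up. One of the three pots stands on the tray, the other two on the grey pot stand.
- pot_brown_mid (a point): Brown enamel pot with white cap, same size; its centre.
- pot_red_mid (a point): Red enamel pot with white cap, same size; its centre.
- glue_mid (a point): White glue bottle with red nozzle, 34 mm across, 104 mm high, loose bystander; its centre.
- spool_mid (a point): Spool of blue wire, 58 mm across, 52 mm high, loose bystander; 25 mm above its underside.

How it is judged (in metres and radians):
On the way, in this order (a step that is already met when the one before it is completed fails the run):
1. the tray is lifted clear of the board (height (world z) of tray_grip above 0.069 m), for 0.1 s.
2. the tray's edges are at least 40 mm into the rails that match its pot (((horizontal distance between pot_green_mid and tray_pot_place below 0.012 m and z of tray_grip in the frame of rack between 0.0555 and 0.0692 m) or (horizontal distance between pot_brown_mid and tray_pot_place below 0.012 m and z of tray_grip in the frame of rack between 0.0935 and 0.1072 m) or (horizontal distance between pot_red_mid and tray_pot_place below 0.012 m and z of tray_grip in the frame of rack between 0.1315 and 0.1452 m)) and angle between the x axis of tray_grip and the x axis of rack, either way round below 0.06 rad and angle between tray_grip's own z axis and vertical below 0.04 rad and y of tray_grip in the frame of rack between -0.008 and 0.008 m and x of tray_grip in the frame of rack above -0.205 m), for 0.1 s.
At the end, for the whole second after the job is handed in: The tray lies level (within 0.04 rad) and straight (within 0.06 rad) in the pair of rails whose colour is that of the pot standing on it, has pushed the yellow back bar in by more than 4.5 of its 6 mm, carries its pot upright in the collar (within 12 mm), and is released (((horizontal distance between pot_green_mid and tray_pot_place below 0.012 m and z of tray_grip in the frame of rack between 0.0555 and 0.0692 m) or (horizontal distance between pot_brown_mid and tray_pot_place below 0.012 m and z of tray_grip in the frame of rack between 0.0935 and 0.1072 m) or (horizontal distance between pot_red_mid and tray_pot_place below 0.012 m and z of tray_grip in the frame of rack between 0.1315 and 0.1452 m)) and angle between the x axis of tray_grip and the x axis of rack, either way round below 0.06 rad and angle between tray_grip's own z axis and vertical below 0.04 rad and y of tray_grip in the frame of rack between -0.008 and 0.008 m and value of joint stop_bar above 0.0045 m and x of tray_grip in the frame of rack above -0.16 m and contact force between the fingers and tray below 0.1 N); the robot touches nothing.
It fails at once if the tray presses on the rack with more than 14 N (contact force between tray and rack above 14 N).
It fails at once if a paint pot tips over (angle between any of pot_green_mid, pot_brown_mid, pot_red_mid's own z axis and vertical above 0.4 rad).
It fails at once if one of the pots that are not on the tray is shifted by more than 2 cm, or the pot on the tray leaves it ((horizontal distance between pot_green_mid and tray_pot_place above 0.03 m and distance of pot_green_mid from where it was at the start of the episode above 0.02 m) or (horizontal distance between pot_brown_mid and tray_pot_place above 0.03 m and distance of pot_brown_mid from where it was at the start of the episode above 0.02 m) or (horizontal distance between pot_red_mid and tray_pot_place above 0.03 m and distance of pot_red_mid from where it was at the start of the episode above 0.02 m)).
It fails at once if the glue bottle or the wire spool is shifted by more than 2 cm (distance of any of glue_mid, spool_mid from where it was at the start of the episode above 0.02 m).
It also fails if it takes over 48 s, if anything falls off the work surface, if the arm or the gripper's body presses on something with over 40 N, if the wrist force passes 120 N, or if a joint passes its speed limit or range.

### The arm

A 6-joint arm with a two-finger parallel gripper is mounted at the origin on a cart in front of the work surface, level with it; the furniture and walls round the work are solid. World frame = base frame: x ahead of the robot, y to its left, z up, the work surface at z = 0. Lengths are in m, angles in degrees, forces in N, time in s.
With the tool pointing down it reaches from about 0.375 to 0.9 m from the base axis. Payload 3.1 kg.
Tool frame: the origin (TCP) lies at the very end of the fingers, on their centre line; the grasp point (between the pads) lies 19 mm behind it; z points along the fingers, y is the line along which they close (so a half turn about z gives the same grasp; the last joint's range is limited). The gripper opens to 87 mm and grips with 3 to 60 N. Pads are 19 mm wide; open, the fingers measure 117 mm over their backs; the gripper's body (75 mm by 190 mm) begins 51 mm behind the grasp point.
Start: joints at [-77.493, 30.224, 82.088, -0, 67.689, -10.227], TCP at [0.242, -0.576, 0.223] pointing down, gripper open.
Joint ranges: [-176.69, 176.69], [-43.24, 126.21], [12.49, 139.97], [-82, 262], [0, 151.66], [-163.58, 163.58]. Speed limits (degrees/s): [159.86, 159.86, 180, 180, 180, 180].

### API

Orientations are given as a 3x3 rotation matrix whose columns are the frame's x, y, z axes.
In Python, from rig import * gives the robot as it stands.
- The arm moves only by the tool jog_arm, never from a script. Its arguments are lists of equal length, an entry for each row: "delta_pos": the shift along the world's x, y, z in cm, a list of three; "turn": the turn about the world's z in degrees; "grip": the closure, from 0 (fully open) to 1 (shut). In form: {"delta_pos": [[x, y, z], ...], "turn": [turn, ...], "grip": [grip, ...]}. A call has 1 to 12 rows; each row is the pose to reach, as a shift and turn from the pose commanded when the call began; what a row does not reach only later rows make up. A row lasts 1/8 s, in which the tool goes at most 62.5 mm and 10.7 degrees, less where a joint would pass 70% of its speed; a pose out of reach is approached as far as the arm can. A call with a gripper value outside its range is refused whole. The fingers move at their own pace and stop on an object; the grip force is fixed at half the most. Time passes only in rows, so rows that repeat a pose let the fingers close. It gives the time, the measured TCP pose, the force, the opening and the grip force at its end, in the units of the state.
- read_state(): the state, without advancing time (a new reading comes with each control period).
- capture(name): name is "scene" or "top"; returns a dict with "color" (480x640x3 uint8, blue, green, red), "fovy" (degrees; the focal length in pixels is half the picture's height over the tangent of half this angle, whatever the lens; pixels are square), "cx", "cy" (the principal point, pixels), "camera_from_world" (4x4, takes a point from world to camera coordinates). Camera axes: x right, y up, looking along -z (the intrinsics and any distortion apply to the point x, -y, -z); pixel columns grow to the right and rows downward; lengths in m; the calibration is good to about 2 mm. A picture is of the moment at which its call begins. There is no depth.
- hand_in(): hands the job in; it is judged then, once.
The state is a dict: "time_s": time; "joint_positions": joint angles; "qvel": joint speeds; "tau": joint torques, N m; "position": TCP position; "tcp_rot": TCP orientation; "force": force on the tool from outside, world axes, zero at the start; "moment": the same for the moment, N m; "opening": opening from 0.0 (shut) to 1.0 (fully open); "grasp_force": force on a finger pad.
Only numpy, scipy, OpenCV 4.12 (cv2) and the standard library are available. Lean on these libraries where they do the work, as an engineer would, in place of code of your own. Each camera call takes 0.05 s, during which the arm holds its last target. There are 200 camera calls.

## Working session

There is one attempt and no reset: what is moved stays moved. The work goes in short steps, Python scripts to look and compute and a tool call to move; the robot and the scene stay as the last step left them, time stands still between calls to the robot, and variables do not carry over. Pictures are saved under pics/ and viewed, at most 10 in all, crops included, and the job is handed in when it is done.

Besides the shell and the picture viewer there is one more tool, called after "Emit:" as a command line: name --pt "numbers of a row" for each row, then --argument value for the rest. jog_arm: Moves the arm, as the interface text tells. Its arguments: {"type":"object","properties":{"delta_pos":{"type":"array"},"turn":{"type":"array"},"grip":{"type":"array"}},"required":["delta_pos","turn","grip"]}

```bash
mkdir -p pics; ls
python3 - <<'E'
from rig import *
import cv2
for n in ("scene","top"):
    c=capture(n); cv2.imwrite(f"pics/{n}0.png",c["color"]); print(n,c["fovy"],c["cx"],c["cy"],{k:v for k,v in c.items() if k not in("color",)})
print(read_state())
E
```

```text
pics
scene 51.973978429430794 316.2465553006351 241.80591178732143 {'fovy': 51.973978429430794, 'cx': 316.2465553006351, 'cy': 241.80591178732143, 'camera_from_world': array([[-0.7597695 , -0.64980795, -0.02235933,  0.53508994],
       [ 0.25539872, -0.32988924,  0.90881493, -0.20380463],
       [-0.59793127,  0.68477932,  0.4165999 , -0.65180916],
       [ 0.        ,  0.        ,  0.        ,  1.        ]])}
top 42.739758199189396 319.3641748332528 234.3507118265977 {'fovy': 42.739758199189396, 'cx': 319.3641748332528, 'cy': 234.3507118265977, 'camera_from_world': array([[-5.45210810e-02, -9.98512295e-01,  8.05277952e-04,
         1.73938157e-01],
       [ 9.71338207e-01, -5.28504102e-02,  2.31751855e-01,
        -5.93273556e-01],
       [-2.31364517e-01,  1.34175589e-02,  9.72774604e-01,
        -1.23846277e+00],
       [ 0.00000000e+00,  0.00000000e+00,  0.00000000e+00,
         1.00000000e+00]])}
{'time_s': 0.1, 'joint_positions': array([-7.74921330e+01,  3.02728659e+01,  8.21505468e+01, -1.48030879e-03,
        6.76859890e+01, -1.02283895e+01]), 'qvel': array([-0.03081252, -0.01929954, -0.19654957, -0.015106  ,  0.03376663,
       -0.01478931]), 'tau': array([ 7.60927423e-05, -4.40986347e+01, -1.77149087e+01,  6.34053396e-02,
        5.34306793e-02, -4.60254444e-05]), 'position': array([ 0.24142106, -0.57577889,  0.22166941]), 'tcp_rot': array([[ 9.22289974e-01,  3.86498399e-01, -4.36864096e-04],
       [ 3.86498517e-01, -9.22288155e-01,  1.85892467e-03],
       [ 3.15556828e-04, -1.88331491e-03, -9.99998177e-01]]), 'force': array([-0.55208702,  0.58361835, -0.42820407]), 'moment': array([-0.01735748,  0.05878825,  0.03088211]), 'grasp_force': 0.0, 'opening': 1.0020288911995705}
```

View pics/scene0.png

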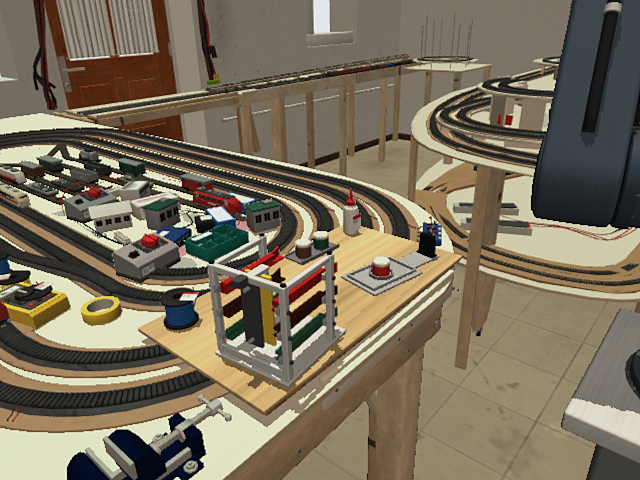

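View pics/top0.png

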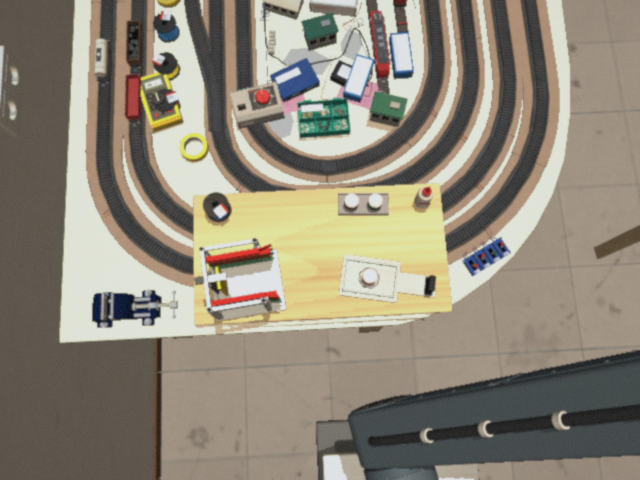

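The top view shows the tray at about (370,280) carrying the red pot (seen in the scene view), with its handle at (430,285). The rack is at about (243,275), opening to the right. Next I'll take enlarged crops.

Run:
```python
import cv2
t=cv2.imread("pics/top0.png"); s=cv2.imread("pics/scene0.png")
cv2.imwrite("pics/t1.png",cv2.resize(t[235:325,190:290],None,fx=6,fy=6,interpolation=cv2.INTER_CUBIC))
cv2.imwrite("pics/t2.png",cv2.resize(t[245:310,330:445],None,fx=6.5,fy=6.5,interpolation=cv2.INTER_CUBIC))
cv2.imwrite("pics/s1.png",cv2.resize(s[225:390,200:460],None,fx=3,fy=3,interpolation=cv2.INTER_CUBIC))
```

```text
(no output)
```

View pics/t1.png

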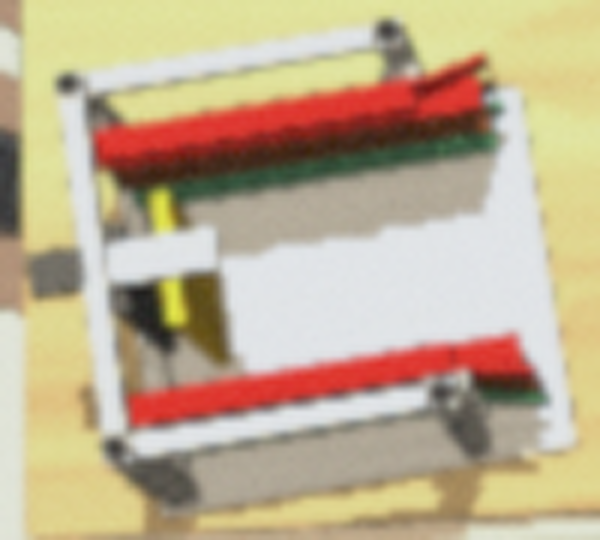

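View pics/t2.png

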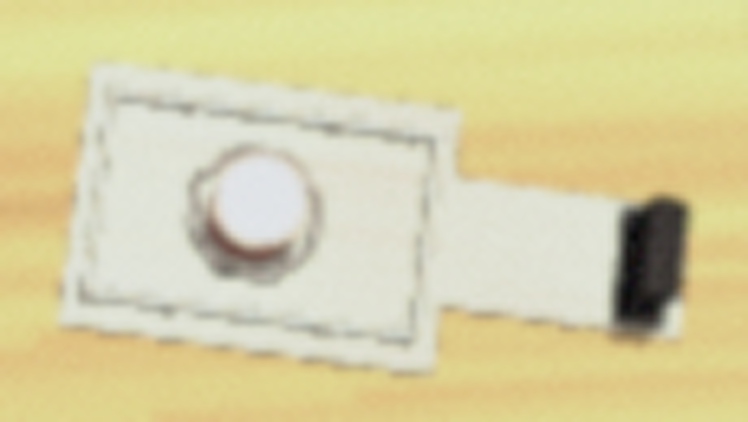

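View pics/s1.png

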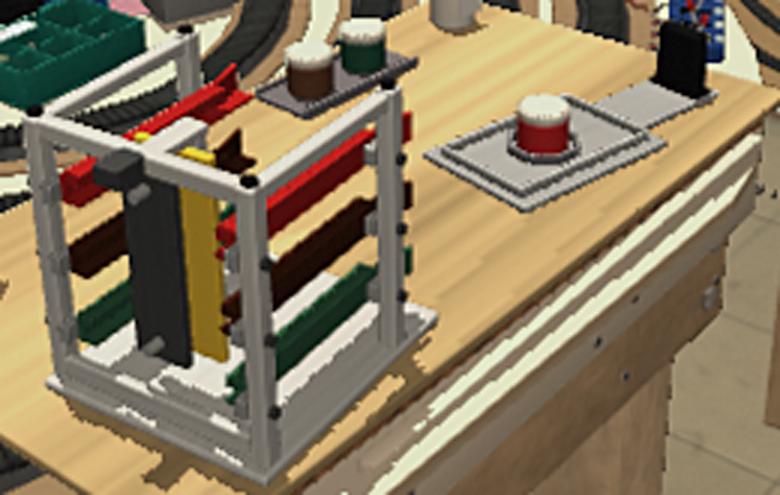

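```bash
cat > h.py <<'E'
import numpy as np, cv2
from scipy.optimize import least_squares
CAM={'top':(42.739758199189396,319.3641748,234.3507118,np.array([[-5.45210810e-02,-9.98512295e-01,8.05277952e-04,1.73938157e-01],[9.71338207e-01,-5.28504102e-02,2.31751855e-01,-5.93273556e-01],[-2.31364517e-01,1.34175589e-02,9.72774604e-01,-1.23846277]])),
'scene':(51.973978429430794,316.2465553,241.8059118,np.array([[-0.7597695,-0.64980795,-0.02235933,0.53508994],[0.25539872,-0.32988924,0.90881493,-0.20380463],[-0.59793127,0.68477932,0.4165999,-0.65180916]]))}
def proj(n,P,k=0):
    f,cx,cy,M=CAM[n]; F=240/np.tan(np.radians(f)/2)
    q=M[:,:3]@P+M[:,3]; x,y=q[0]/-q[2],-q[1]/-q[2]; r=1+k*(x*x+y*y)
    return np.array([cx+F*x*r,cy+F*y*r])
def body(p,L):  # p x,y,yaw,z ; L mm
    c,s=np.cos(p[2]),np.sin(p[2]); L=np.array(L)/1000
    return np.array([p[0]+c*L[0]-s*L[1],p[1]+s*L[0]+c*L[1],p[3]+L[2]])
def T1(a,b): return [190+(a+.5)/6-.5,235+(b+.5)/6-.5]
def T2(a,b): return [330+(a+.5)/6.5-.5,245+(b+.5)/6.5-.5]
def S1(a,b): return [200+(a+.5)/3-.5,225+(b+.5)/3-.5]
E
python3 - <<'E'
from h import *
tray=[('top',T2(94,65),(190,-45,2)),('top',T2(62,325),(190,45,2)),('top',T2(460,110),(65,-45,2)),('top',T2(433,372),(65,45,2)),('top',T2(260,203),(130,0,34)),
('scene',S1(425,155),(190,-45,2)),('scene',S1(527,208),(190,45,2)),('scene',S1(666,143),(65,45,2)),('scene',S1(660,24),(7,-17,48)),('scene',S1(707,30),(7,17,48))]
def rack(a):
    xb,xf,x1,x2,dz=a
    return [('top',T1(68,83),(x1,-60,151)),('top',T1(117,447),(x1,60,151)),('top',T1(386,30),(x2,-60,151)),('top',T1(443,390),(x2,60,151)),
 ('top',T1(128,397),(75,38.5,120.5+dz)),('top',T1(133,427),(75,50,120.5+dz)),('top',T1(97,132),(75,-50,120.5+dz)),('top',T1(415,82),(-33,-50,120.5+dz)),('top',T1(453,348),(-33,38.5,120.5+dz)),
 ('top',T1(508,90),(xf,-67,5)),('top',T1(577,450),(xf,67,5)),
 ('scene',S1(33,112),(x1,-60,151)),('scene',S1(250,182),(x1,60,151)),('scene',S1(392,85),(x2,60,151)),('scene',S1(188,35),(x2,-60,151)),
 ('scene',S1(266,485),(xb,67,0)),('scene',S1(46,387),(xb,-67,0)),('scene',S1(437,317),(xf,67,4))]
def res(v):
    k={'top':v[13],'scene':v[14]}
    tp=[*v[:3],v[6]]; rp=[*v[3:6],v[6]]
    o=[proj(n,body(tp,L),k[n])-u for n,u,L in tray]+[proj(n,body(rp,L),k[n])-u for n,u,L in rack(v[7:12])]
    return np.concatenate(o+[np.array([v[11]/5, v[13]*20,v[14]*20])])
v0=np.array([.5,-.3,1.5,.5,.3,1.6,.01,75,-75,60,-40,0,0,0,0.])
r=least_squares(res,v0,x_scale=np.maximum(abs(v0),.1)); v=r.x
print(np.round(v,4)); print('yaw',np.degrees(v[[2,5]])); print(np.round(r.fun[:-3].reshape(-1,2),1).tolist())
print('sd',np.round(np.sqrt(np.diag(np.linalg.pinv(r.jac.T@r.jac))),4)[:7])
E
```

```text
[ 4.85700e-01 -8.94000e-02  1.38180e+00  5.10500e-01  2.92400e-01
  1.68490e+00  2.40000e-02  8.53677e+01 -6.10323e+01  7.75772e+01
 -2.78249e+01 -4.65010e+00 -1.51863e+01 -3.53000e-02 -2.76000e-02]
yaw [79.1690622  96.53519242]
[[0.2, -0.8], [-0.1, -0.3], [0.7, -0.2], [0.5, 0.2], [0.7, -0.7], [0.2, 0.3], [0.4, 1.5], [1.5, 0.7], [0.0, -0.2], [-2.2, 3.1], [-0.8, 0.0], [-1.2, 0.1], [-0.3, 0.0], [-0.8, 0.4], [0.0, -0.5], [-0.0, 0.2], [-0.4, 0.1], [-0.1, -0.4], [0.1, -1.5], [0.8, -0.6], [-1.2, -0.3], [0.9, -1.1], [-0.1, -0.9], [-0.5, -1.0], [-0.2, -2.6], [1.0, 1.7], [0.9, 0.4], [1.0, 0.7]]
sd [0.0013 0.0009 0.009  0.0006 0.001  0.0055 0.0007]<stdin>:19: RuntimeWarning: invalid value encountered in sqrt
```

Emit:
jog_arm --pt "24.4 48.7 -8" --pt "24.4 48.7 -8" --pt "24.4 48.7 -8" --pt "24.4 48.7 -8" --pt "24.4 48.7 -8" --pt "24.4 48.7 -8" --pt "24.4 48.7 -8" --pt "24.4 48.7 -8" --pt "24.4 48.7 -8" --pt "24.4 48.7 -8" --pt "24.4 48.7 -8" --pt "24.4 48.7 -8" --turn '[-33.5,-33.5,-33.5,-33.5,-33.5,-33.5,-33.5,-33.5,-33.5,-33.5,-33.5,-33.5]' --grip '[0,0,0,0,0,0,0,0,0,0,0,0]'

```text
time_s: 1.6
position: [0.4853, -0.0907, 0.1427]
tcp_rot: [[0.982, -0.189, 0.0], [-0.189, -0.982, -0.0], [0.0, 0.0, -1.0]]
force: [0.9, 0.2, -0.3]
opening: 1.002
grasp_force: 0.0
```

Run:
```python
from rig import *
import cv2,numpy as np
s=capture("scene")["color"]
cv2.imwrite("pics/s2.png",cv2.resize(s[190:300,320:470],None,fx=5,fy=5,interpolation=cv2.INTER_CUBIC))
st=read_state(); print(st['time_s'],st['position'],np.degrees(np.arctan2(st['tcp_rot'][1,1],st['tcp_rot'][0,1])),st['force'])
```

```text
1.65 [ 0.48524861 -0.09076748  0.14268419] -100.9018328238039 [-0.17381043  0.19378643  0.21785698]
```

View pics/s2.png

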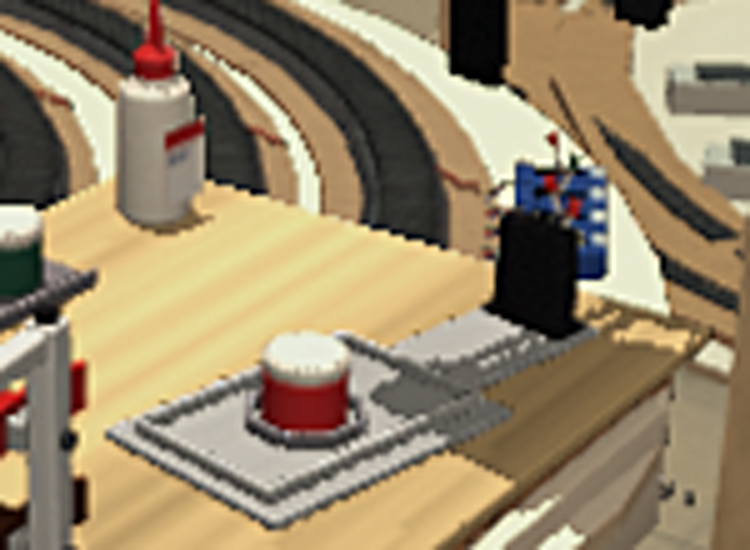

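Run:
```python
from h import *
p=[.4857,-.0894,1.3818,.024]
def show(P,n='scene'): 
    u=proj(n,P,-.0276); return np.round((u-[320,190]+.5)*5-.5).tolist()
for L in [(7,-17,4),(7,17,4),(7,-17,48),(7,17,48),(-7,17,48),(190,-45,2),(190,45,2),(65,45,2),(130,0,34)]: print(L,show(body(p,L)))
q=[.48525,-.09077,np.radians(79.1),.1427]
for L in [(43,-9.5,0),(43,9.5,0),(-43,9.5,0)]: print('tip',show(body(q,L)))
```

```text
(7, -17, 4) [493.0, 314.0]
(7, 17, 4) [559.0, 342.0]
(7, -17, 48) [500.0, 215.0]
(7, 17, 48) [568.0, 241.0]
(-7, 17, 48) [591.0, 231.0]
(190, -45, 2) [109.0, 435.0]
(190, 45, 2) [281.0, 529.0]
(65, 45, 2) [518.0, 417.0]
(130, 0, 34) [313.0, 352.0]
tip [468.0, 73.0]
tip [507.0, 86.0]
tip [652.0, 35.0]
```

The tray carries the red pot; the handle's front face spans about (495–578, 205–338) and the forward fingertip is at (480,75), which agrees with the fit to within a few mm. Now I'll descend and grip.

Emit:
jog_arm --pt "0 -0.2 -5" --pt "0 -0.2 -9" --pt "0 -0.2 -10.8" --pt "0 -0.2 -10.8" --pt "0 -0.2 -10.8" --pt "0 -0.2 -10.8" --pt "0 -0.2 -10.8" --pt "0 -0.2 -10.8" --pt "0 -0.2 -10.8" --pt "0 -0.2 -10.8" --turn '[0,0,0,0,0,0,0,0,0,0]' --grip '[0,0,0,0,0.5,0.7,1,1,1,1]'

```text
time_s: 2.9
position: [0.4856, -0.0913, 0.0346]
tcp_rot: [[0.982, -0.187, 0.0], [-0.187, -0.982, -0.0], [0.0, -0.0, -1.0]]
force: [0.1, -0.2, -0.1]
opening: 0.401
grasp_force: 0.0
```

Emit:
jog_arm --pt "0 0 0" --pt "0 0 0" --pt "0 0 0" --pt "0 0 0" --pt "0 0 0" --pt "0 0 0" --turn '[0,0,0,0,0,0]' --grip '[1,1,1,1,1,1]'

```text
time_s: 3.65
position: [0.4855, -0.0914, 0.0345]
tcp_rot: [[0.982, -0.187, -0.0], [-0.187, -0.982, 0.0], [-0.0, -0.0, -1.0]]
force: [-0.7, 1.0, -0.6]
opening: 0.154
grasp_force: 30.0
```

Emit:
jog_arm --pt "0 0 0.7" --pt "0 0 2" --pt "0 0 4" --pt "0 0 6" --pt "0 0 8" --pt "0 0 10" --pt "0 0 11.3" --pt "0 0 11.8" --pt "0 0 11.8" --turn '[0,0,0,0,0,0,0,0,0]' --grip '[1,1,1,1,1,1,1,1,1]'

```text
time_s: 4.78
position: [0.4855, -0.0914, 0.1527]
tcp_rot: [[0.982, -0.187, 0.0], [-0.187, -0.982, -0.0], [0.0, 0.0, -1.0]]
force: [-0.2, -0.4, -3.2]
opening: 0.157
grasp_force: 30.0
```

Emit:
jog_arm --pt "0.3 0.5 0" --pt "1 2 0" --pt "2 4 0" --pt "3 6 0" --pt "4 8 0" --pt "5 10 0" --pt "5.4 12 0" --pt "5.4 12.4 0" --pt "5.4 12.5 0" --pt "5.4 12.5 0" --pt "5.4 12.5 0" --turn '[0.5,2,4,7,10,13,15.5,17,17.3,17.3,17.3]' --grip '[1,1,1,1,1,1,1,1,1,1,1]'

```text
time_s: 6.15
position: [0.5395, 0.033, 0.1526]
tcp_rot: [[0.994, 0.113, 0.0], [0.113, -0.994, -0.0], [-0.0, 0.0, -1.0]]
force: [0.9, -0.4, -1.7]
opening: 0.158
grasp_force: 30.0
```

Run:
```python
from rig import *
import cv2,numpy as np
s=capture("scene")["color"]; t=capture("top")["color"]
cv2.imwrite("pics/S3.png",s);cv2.imwrite("pics/T3.png",t)
a=cv2.resize(s[215:365,205:400],None,fx=4,fy=4,interpolation=cv2.INTER_CUBIC)
b=cv2.resize(t[230:325,190:390],None,fx=4,fy=4,interpolation=cv2.INTER_CUBIC)
cv2.imwrite("pics/s3.png",a); cv2.imwrite("pics/t3.png",b)
st=read_state(); print(st['time_s'],st['position'],np.degrees(np.arctan2(st['tcp_rot'][1,1],st['tcp_rot'][0,1])),st['force'],st['moment'])
```

```text
6.25 [0.53956414 0.03305837 0.15262628] -83.51931571302441 [-0.06910031 -0.13650204 -1.48917366] [-0.21093961 -0.02778438  0.04251393]
```

View pics/s3.png

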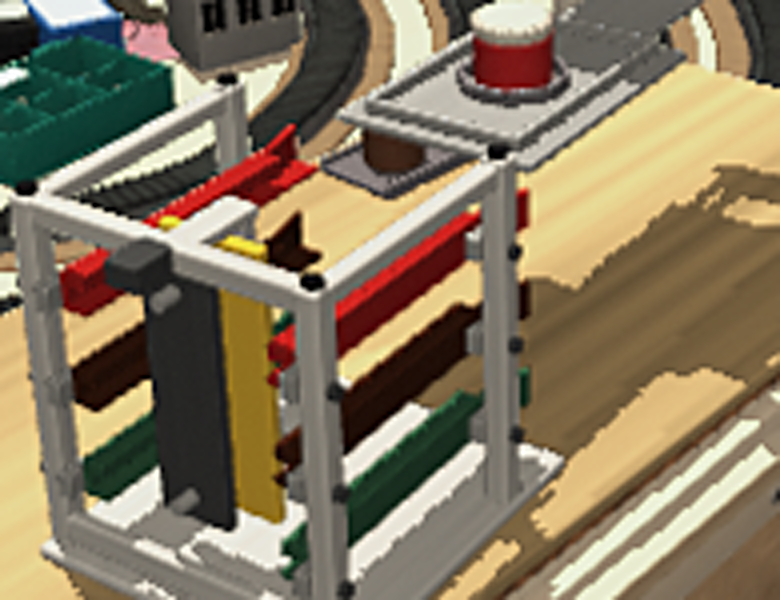

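View pics/t3.png

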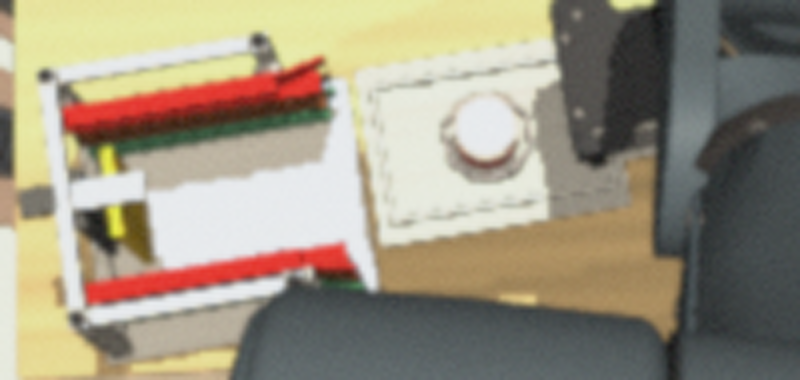

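```bash
cat > fit2.py <<'E'
from h import *
def A(a,b): return [205+(a+.5)/4-.5,215+(b+.5)/4-.5]
def B(a,b): return [190+(a+.5)/4-.5,230+(b+.5)/4-.5]
def rack(a):
    xb,xf,x1,x2,dz=a
    R=[('top',T1(68,83),(x1,-60,151)),('top',T1(117,447),(x1,60,151)),('top',T1(386,30),(x2,-60,151)),('top',T1(443,390),(x2,60,151)),
 ('top',T1(128,397),(75,38.5,120.5+dz)),('top',T1(133,427),(75,50,120.5+dz)),('top',T1(97,132),(75,-50,120.5+dz)),('top',T1(415,82),(-33,-50,120.5+dz)),('top',T1(453,348),(-33,38.5,120.5+dz)),
 ('top',T1(508,90),(xf,-67,5)),('top',T1(577,450),(xf,67,5)),
 ('scene',A(25,187),(x1,-60,151)),('scene',A(314,281),(x1,60,151)),('scene',A(498,152),(x2,60,151)),('scene',A(230,80),(x2,-60,151)),
 ('scene',S1(266,485),(xb,67,0)),('scene',S1(46,387),(xb,-67,0)),('scene',S1(437,317),(xf,67,4))]
    for z,r,l in ((105,(275,384),(79,312)),(67,(283,483),(92,409)),(29,(290,577),(104,497))):
        R+=[('scene',A(*r),(75,38.5,z+dz)),('scene',A(*l),(75,-38.5,z+dz))]
    return R
# tray now, p=x,y,yaw,z
tray=[('top',B(357,72),(190,-45,3)),('top',B(380,245),(190,45,3)),('top',B(630,205),(65,45,3)),('top',B(486,128),(130,0,34)),
('scene',A(340,113),(190,-45,3)),('scene',A(527,168),(190,45,3)),('scene',A(686,58),(65,45,3)),('scene',A(512,18),(130,0,34))]
def res(v):
    k={'top':v[12],'scene':v[13]}
    tp=[v[0],v[1],v[2],v[14]]; rp=[*v[3:6],v[6]]
    o=[proj(n,body(tp,L),k[n])-u for n,u,L in tray]+[proj(n,body(rp,L),k[n])-u for n,u,L in rack(v[7:12])]
    return np.concatenate(o+[np.array([v[11]/5,v[12]*20,v[13]*20])])
v0=np.array([.54,.033,1.68,.51,.292,1.68,.024,85,-61,77,-28,-2,0,0,.14])
r=least_squares(res,v0,x_scale=np.maximum(abs(v0),.05)); v=r.x
print(np.round(v,4),'yaw',np.degrees(v[[2,5]])); print(np.round(r.fun[:-3].reshape(-1,2),1).tolist())
print('sd',np.round(np.sqrt(abs(np.diag(np.linalg.pinv(r.jac.T@r.jac)))),4))
d=v[:2]-v[3:5]; c,s=np.cos(v[5]),np.sin(v[5]); print('tray in rack mm',1000*(c*d[0]+s*d[1]),1000*(-s*d[0]+c*d[1]),1000*(v[14]-v[6]))
E
python3 fit2.py
```

```text
[ 5.38500e-01  3.27000e-02  1.67530e+00  5.11000e-01  2.92900e-01
  1.68770e+00  2.37000e-02  8.39810e+01 -6.16502e+01  7.64642e+01
 -2.85161e+01  1.54220e+00 -3.34000e-02  5.50000e-03  1.41900e-01] yaw [95.98941427 96.69804354]
[[-0.9, -1.1], [-0.1, -0.1], [0.1, -0.1], [-0.2, -0.8], [-0.9, 0.8], [0.8, 0.5], [1.2, -0.4], [0.7, -0.4], [-0.6, -0.2], [-0.7, -0.1], [-0.3, -0.3], [-0.6, 0.1], [-0.7, -1.0], [-0.7, -0.2], [-1.3, -0.6], [-0.7, -1.2], [-0.3, -2.2], [0.8, -0.9], [-1.1, -0.6], [0.7, -0.4], [-0.1, -0.6], [0.5, -0.7], [-0.3, -0.8], [1.3, 1.7], [0.8, 0.6], [0.7, 0.7], [-1.3, -0.7], [3.1, 1.0], [-1.6, -0.6], [2.5, 0.5], [-1.7, -0.5], [2.0, 1.2]]
sd [1.8000e-03 9.0000e-04 1.1600e-02 6.0000e-04 7.0000e-04 5.1000e-03
 7.0000e-04 1.4553e+00 1.4034e+00 1.0670e+00 1.2116e+00 9.4140e-01
 4.7200e-02 4.2500e-02 1.0000e-03]
tray in rack mm -261.67511555983947 3.0348358412159855 118.23247461834204
```

The tray is gripped level with its pot, its nose at crop (340–527, 113–168), about 17 mm short of the red entries. The top view has it nearly in line. I'll advance the nose about 12 mm over the open ledges, then feel downward.

Emit:
jog_arm --pt "0.1 0.3 0" --pt "0 0.9 0" --pt "-0.1 1.6 0" --pt "-0.2 2.3 0" --pt "-0.23 2.7 0" --pt "-0.23 2.83 0" --pt "-0.23 2.83 -0.2" --pt "-0.23 2.83 -0.4" --pt "-0.23 2.83 -0.4" --turn '[0.4,0.4,0.4,0.4,0.4,0.4,0.4,0.4,0.4]' --grip '[1,1,1,1,1,1,1,1,1]'

```text
time_s: 7.38
position: [0.5371, 0.0617, 0.1483]
tcp_rot: [[0.993, 0.12, -0.001], [0.12, -0.993, 0.0], [-0.001, -0.0, -1.0]]
force: [0.4, -0.4, -2.1]
opening: 0.159
grasp_force: 30.0
```

```bash
cat > st.py <<'E'
from rig import *
import numpy as np
s=read_state(); r=s['tcp_rot']
print(s['time_s'],np.round(s['position']*1000,2),'yaw',round(np.degrees(np.arctan2(-r[1,1],-r[0,1])),2),'F',np.round(s['force'],2),'M',np.round(s['moment'],3))
E
python3 st.py
```

```text
7.375 [537.11  61.7  148.29] yaw 96.92 F [ 0.42 -0.38 -2.07] M [-0.185 -0.039  0.016]
```

Emit:
jog_arm --pt "0 0 -0.1" --pt "0 0 -0.15" --pt "0 0 -0.2" --pt "0 0 -0.2" --turn '[0,0,0,0]' --grip '[1,1,1,1]'

```text
time_s: 7.88
position: [0.5372, 0.0619, 0.1465]
tcp_rot: [[0.993, 0.121, -0.0], [0.121, -0.993, 0.0], [-0.0, -0.0, -1.0]]
force: [-0.4, 0.2, -2.0]
opening: 0.159
grasp_force: 30.0
```

```bash
python3 st.py
```

```text
7.875 [537.23  61.9  146.52] yaw 96.93 F [-0.44  0.17 -2.05] M [-0.156 -0.073 -0.011]
```

Emit:
jog_arm --pt "0 0 -0.05" --pt "0 0 -0.1" --pt "0 0 -0.1" --turn '[0,0,0]' --grip '[1,1,1]'

```text
time_s: 8.25
position: [0.5372, 0.0619, 0.1455]
tcp_rot: [[0.993, 0.121, -0.0], [0.121, -0.993, 0.0], [-0.0, -0.0, -1.0]]
force: [0.4, -1.0, -1.9]
opening: 0.156
grasp_force: 30.0
```

```bash
python3 st.py
```

```text
8.25 [537.23  61.92 145.49] yaw 96.94 F [ 0.39 -1.04 -1.92] M [-0.144  0.003  0.036]
```

Emit:
jog_arm --pt "0 0 -0.05" --pt "0 0 -0.1" --pt "0 0 -0.1" --turn '[0,0,0]' --grip '[1,1,1]'

```text
time_s: 8.62
position: [0.5372, 0.0619, 0.1445]
tcp_rot: [[0.993, 0.121, -0.0], [0.121, -0.993, 0.0], [-0.0, -0.0, -1.0]]
force: [-0.6, -0.6, -1.8]
opening: 0.157
grasp_force: 30.0
```

```bash
python3 st.py
```

```text
8.625 [537.21  61.89 144.48] yaw 96.94 F [-0.59 -0.58 -1.83] M [-0.121 -0.009 -0.   ]
```

Emit:
jog_arm --pt "0 0 -0.05" --pt "0 0 -0.05" --turn '[0,0]' --grip '[1,1]'

```text
time_s: 8.88
position: [0.5372, 0.0619, 0.144]
tcp_rot: [[0.993, 0.121, -0.0], [0.121, -0.993, 0.0], [-0.0, -0.0, -1.0]]
force: [0.2, -0.0, -2.8]
opening: 0.158
grasp_force: 30.0
```

```bash
python3 st.py
```

```text
8.875 [537.24  61.9  144.01] yaw 96.93 F [ 0.17 -0.01 -2.84] M [-0.162 -0.051  0.061]
```

Emit:
jog_arm --pt "0 0 -0.05" --pt "0 0 -0.1" --pt "0 0 -0.1" --turn '[0,0,0]' --grip '[1,1,1]'

```text
time_s: 9.25
position: [0.5372, 0.0619, 0.143]
tcp_rot: [[0.993, 0.121, -0.0], [0.121, -0.993, 0.0], [-0.0, -0.0, -1.0]]
force: [-0.2, -1.0, -2.0]
opening: 0.157
grasp_force: 30.0
```

```bash
python3 st.py
```

```text
9.25 [537.23  61.91 142.98] yaw 96.94 F [-0.23 -1.   -2.02] M [-0.208  0.078 -0.025]
```

Emit:
jog_arm --pt "0 0 -0.05" --pt "0 0 -0.05" --turn '[0,0]' --grip '[1,1]'

```text
time_s: 9.5
position: [0.5373, 0.0619, 0.1425]
tcp_rot: [[0.993, 0.121, -0.0], [0.121, -0.993, 0.0], [-0.0, -0.0, -1.0]]
force: [0.6, -0.4, -1.5]
opening: 0.157
grasp_force: 30.0
```

```bash
python3 st.py
```

```text
9.5 [537.26  61.9  142.52] yaw 96.93 F [ 0.55 -0.43 -1.52] M [-0.173 -0.026 -0.005]
```

Emit:
jog_arm --pt "0 0 -0.05" --pt "0 0 -0.1" --pt "0 0 -0.1" --turn '[0,0,0]' --grip '[1,1,1]'

```text
time_s: 9.88
position: [0.5374, 0.0619, 0.1417]
tcp_rot: [[0.993, 0.121, 0.0], [0.121, -0.993, 0.0], [0.0, -0.0, -1.0]]
force: [-0.4, -0.2, 0.4]
opening: 0.16
grasp_force: 30.0
```

```bash
python3 st.py
```

```text
9.875 [537.37  61.86 141.71] yaw 96.93 F [-0.38 -0.18  0.39] M [0.018 0.114 0.02 ]
```

Emit:
jog_arm --pt "0 0 -0.05" --pt "0 0 -0.1" --pt "0 0 -0.1" --turn '[0,0,0]' --grip '[1,1,1]'

```text
time_s: 10.25
position: [0.5375, 0.0618, 0.1408]
tcp_rot: [[0.993, 0.12, 0.001], [0.12, -0.993, 0.0], [0.001, 0.0, -1.0]]
force: [0.5, -1.3, 2.3]
opening: 0.16
grasp_force: 30.0
```

```bash
python3 st.py
```

```text
10.25 [537.5   61.75 140.81] yaw 96.92 F [ 0.53 -1.29  2.31] M [0.188 0.174 0.013]
```

```bash
python3 - <<'E'
from rig import *
import cv2,numpy as np
s=capture("scene")["color"]; t=capture("top")["color"]
a=cv2.resize(s[205:320,250:383],None,fx=6,fy=6,interpolation=cv2.INTER_CUBIC)[:,:400*2]
a=cv2.resize(s[225:285,250:383],None,fx=6,fy=6,interpolation=cv2.INTER_CUBIC)
b=cv2.resize(t[242:302,235:368],None,fx=4,fy=4,interpolation=cv2.INTER_CUBIC)
b=np.pad(b,((0,0),(0,a.shape[1]-b.shape[1]),(0,0)))
cv2.imwrite("pics/c4.png",np.vstack([a,b])); print(a.shape,b.shape)
E
python3 st.py
```

```text
(360, 798, 3) (240, 798, 3)
10.35 [537.45  61.79 140.77] yaw 96.93 F [-0.94 -1.67  2.05] M [0.167 0.213 0.052]
```

View pics/c4.png

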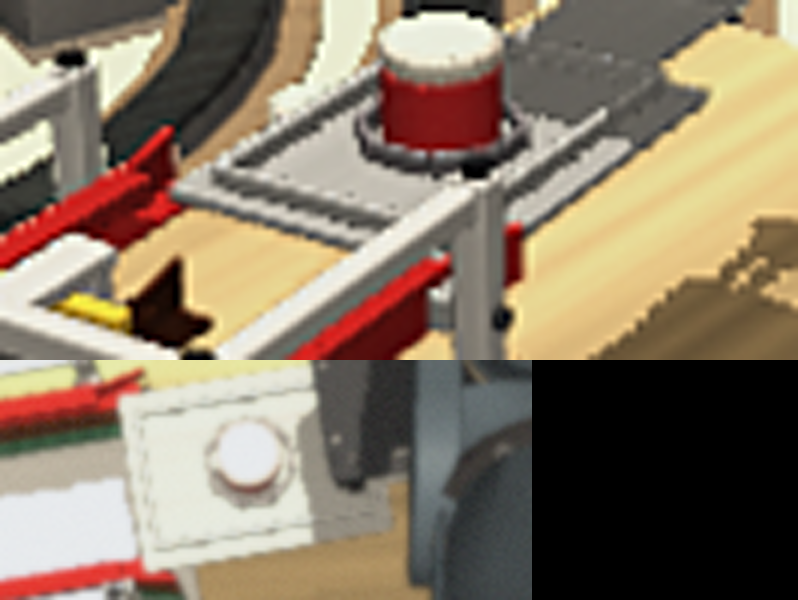

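The nose sits centred between the red rails over the open ledges, with its corners at crop (118,398) and (148,570). Contact began at a TCP height of about 142.5 mm. I'll lift off slightly and slide in.

Emit:
jog_arm --pt "0 0 0.1" --pt "0 0 0.2" --pt "-0.04 0.3 0.2" --pt "-0.07 0.6 0.2" --pt "-0.08 0.7 0.2" --pt "-0.08 0.7 0.2" --turn '[0,0,0,0,0,0]' --grip '[1,1,1,1,1,1]'

```text
time_s: 11.1
position: [0.5363, 0.0691, 0.1424]
tcp_rot: [[0.993, 0.121, -0.0], [0.121, -0.993, 0.0], [-0.0, -0.0, -1.0]]
force: [1.1, 0.5, -2.3]
opening: 0.161
grasp_force: 30.0
```

```bash
python3 st.py
```

```text
11.1 [536.35  69.14 142.43] yaw 96.95 F [ 1.09  0.55 -2.33] M [-0.153 -0.009 -0.061]
```

Emit:
jog_arm --pt "-0.02 0.2 0" --pt "-0.05 0.4 0" --pt "-0.05 0.4 0" --turn '[0,0,0]' --grip '[1,1,1]'

```text
time_s: 11.48
position: [0.5359, 0.0731, 0.1425]
tcp_rot: [[0.993, 0.121, -0.0], [0.121, -0.993, 0.0], [-0.0, -0.0, -1.0]]
force: [0.8, 0.3, -2.2]
opening: 0.159
grasp_force: 30.0
```

```bash
python3 st.py
```

```text
11.475 [535.89  73.09 142.53] yaw 96.94 F [ 0.78  0.31 -2.2 ] M [-0.136 -0.04  -0.108]
```

Emit:
jog_arm --pt "0.03 0.2 0" --pt "0.03 0.4 0" --pt "0 0.6 0" --pt "0 0.6 0" --turn '[0,0,0,0]' --grip '[1,1,1,1]'

```text
time_s: 11.98
position: [0.5358, 0.0791, 0.1425]
tcp_rot: [[0.993, 0.121, -0.0], [0.121, -0.993, 0.0], [-0.0, -0.0, -1.0]]
force: [-0.1, -0.3, -2.6]
opening: 0.156
grasp_force: 30.0
```

```bash
python3 st.py
```

```text
11.975 [535.85  79.1  142.52] yaw 96.95 F [-0.13 -0.31 -2.64] M [-0.156 -0.024 -0.027]
```

Emit:
jog_arm --pt "-0.02 0.2 0" --pt "-0.05 0.4 0" --pt "-0.09 0.7 0" --pt "-0.12 1.0 0" --pt "-0.12 1.0 0" --turn '[0,0,0,0,0]' --grip '[1,1,1,1,1]'

```text
time_s: 12.6
position: [0.5347, 0.0892, 0.1425]
tcp_rot: [[0.993, 0.121, -0.0], [0.121, -0.993, 0.0], [-0.0, -0.0, -1.0]]
force: [-0.2, -0.8, -2.3]
opening: 0.16
grasp_force: 30.0
```

```bash
python3 st.py
```

```text
12.6 [534.7   89.2  142.53] yaw 96.96 F [-0.22 -0.77 -2.35] M [-0.214 -0.022  0.01 ]
```

Emit:
jog_arm --pt "-0.04 0.3 0" --pt "-0.08 0.7 0" --pt "-0.13 1.1 0" --pt "-0.18 1.5 0" --pt "-0.22 1.8 0" --pt "-0.24 2.0 0" --pt "-0.24 2.0 0" --turn '[0,0,0,0,0,0,0]' --grip '[1,1,1,1,1,1,1]'

```text
time_s: 13.48
position: [0.5323, 0.109, 0.1426]
tcp_rot: [[0.993, 0.121, 0.0], [0.121, -0.993, 0.0], [0.0, -0.0, -1.0]]
force: [0.8, -0.5, -1.0]
opening: 0.158
grasp_force: 30.0
```

```bash
python3 st.py
```

```text
13.475 [532.34 109.05 142.56] yaw 96.95 F [ 0.78 -0.52 -0.99] M [-0.207 -0.007 -0.033]
```

Emit:
jog_arm --pt "-0.04 0.3 0" --pt "-0.08 0.7 0" --pt "-0.13 1.1 0" --pt "-0.18 1.5 0" --pt "-0.22 1.8 0" --pt "-0.24 2.0 0" --pt "-0.24 2.0 0" --turn '[0,0,0,0,0,0,0]' --grip '[1,1,1,1,1,1,1]'

```text
time_s: 14.35
position: [0.53, 0.129, 0.1426]
tcp_rot: [[0.993, 0.121, 0.0], [0.121, -0.993, -0.0], [0.0, 0.0, -1.0]]
force: [0.5, 0.1, -2.4]
opening: 0.157
grasp_force: 30.0
```

```bash
python3 st.py
```

```text
14.35 [529.95 129.03 142.56] yaw 96.95 F [ 0.45  0.14 -2.4 ] M [-0.163 -0.051 -0.015]
```

Emit:
jog_arm --pt "-0.04 0.3 0" --pt "-0.07 0.6 0" --pt "-0.1 0.8 0" --pt "-0.1 0.8 0" --turn '[0,0,0,0]' --grip '[1,1,1,1]'

```text
time_s: 14.85
position: [0.5289, 0.1371, 0.1425]
tcp_rot: [[0.993, 0.121, -0.0], [0.121, -0.993, -0.0], [-0.0, 0.0, -1.0]]
force: [0.3, 0.1, -1.9]
opening: 0.165
grasp_force: 30.0
```

```bash
python3 st.py
```

```text
14.85 [528.87 137.09 142.52] yaw 96.96 F [ 0.29  0.11 -1.95] M [-0.211 -0.037 -0.009]
```

Emit:
jog_arm --pt "-0.01 0.1 0" --pt "-0.02 0.2 0" --pt "-0.04 0.3 0" --turn '[0,0,0]' --grip '[1,1,1]'

```text
time_s: 15.22
position: [0.5286, 0.1399, 0.1425]
tcp_rot: [[0.993, 0.121, 0.0], [0.121, -0.993, -0.0], [0.0, 0.0, -1.0]]
force: [0.8, 0.7, -2.2]
opening: 0.167
grasp_force: 30.0
```

```bash
python3 st.py
```

```text
15.225 [528.56 139.94 142.55] yaw 96.93 F [ 0.78  0.72 -2.25] M [-0.174 -0.053 -0.031]
```

Emit:
jog_arm --pt "-0.01 0.1 0" --pt "-0.02 0.2 0" --pt "-0.04 0.3 0" --turn '[0,0,0]' --grip '[1,1,1]'

```text
time_s: 15.6
position: [0.5282, 0.143, 0.1426]
tcp_rot: [[0.993, 0.121, 0.0], [0.121, -0.993, -0.0], [0.0, 0.0, -1.0]]
force: [0.1, -0.4, -2.0]
opening: 0.16
grasp_force: 30.0
```

```bash
python3 st.py
```

```text
15.6 [528.15 142.98 142.58] yaw 96.94 F [ 0.09 -0.44 -2.05] M [-0.163 -0.028  0.036]
```

Emit:
jog_arm --pt "-0.01 0.1 0" --pt "-0.02 0.2 0" --pt "-0.04 0.3 0" --turn '[0,0,0]' --grip '[1,1,1]'

```text
time_s: 15.98
position: [0.5278, 0.146, 0.1425]
tcp_rot: [[0.993, 0.121, 0.0], [0.121, -0.993, 0.0], [0.0, -0.0, -1.0]]
force: [-0.8, -0.0, -1.9]
opening: 0.157
grasp_force: 30.0
```

Emit:
jog_arm --pt "-0.01 0.1 0" --pt "-0.02 0.2 0" --pt "-0.04 0.3 0" --turn '[0,0,0]' --grip '[1,1,1]'

```text
time_s: 16.35
position: [0.5274, 0.149, 0.1425]
tcp_rot: [[0.993, 0.121, -0.0], [0.121, -0.993, 0.0], [-0.0, -0.0, -1.0]]
force: [0.3, -0.0, -2.0]
opening: 0.157
grasp_force: 30.0
```

```bash
python3 st.py
```

```text
16.35 [527.37 148.96 142.54] yaw 96.93 F [ 0.32 -0.   -1.95] M [-0.156 -0.02   0.015]
```

Emit:
jog_arm --pt "-0.01 0.1 0" --pt "-0.02 0.2 0" --pt "-0.04 0.3 0" --turn '[0,0,0]' --grip '[1,1,1]'

```text
time_s: 16.73
position: [0.527, 0.152, 0.1426]
tcp_rot: [[0.993, 0.121, 0.0], [0.121, -0.993, 0.0], [0.0, -0.0, -1.0]]
force: [0.3, -0.1, -2.2]
opening: 0.163
grasp_force: 30.0
```

Emit:
jog_arm --pt "-0.01 0.1 0" --pt "-0.02 0.2 0" --pt "-0.04 0.3 0" --turn '[0,0,0]' --grip '[1,1,1]'

```text
time_s: 17.1
position: [0.5266, 0.1545, 0.1426]
tcp_rot: [[0.993, 0.121, 0.0], [0.121, -0.993, -0.001], [0.0, 0.001, -1.0]]
force: [-0.3, -2.4, -1.3]
opening: 0.161
grasp_force: 30.0
```

Emit:
jog_arm --pt "-0.01 0.1 0" --pt "-0.01 0.1 0" --turn '[0,0]' --grip '[1,1]'

```text
time_s: 17.35
position: [0.5265, 0.1555, 0.1426]
tcp_rot: [[0.993, 0.121, 0.0], [0.121, -0.993, -0.001], [0.0, 0.001, -1.0]]
force: [0.2, -2.5, -1.6]
opening: 0.156
grasp_force: 30.0
```

Emit:
jog_arm --pt "-0.01 0.1 0" --pt "-0.01 0.1 0" --turn '[0,0]' --grip '[1,1]'

```text
time_s: 17.6
position: [0.5263, 0.1568, 0.1425]
tcp_rot: [[0.993, 0.121, -0.0], [0.121, -0.993, -0.0], [-0.0, 0.0, -1.0]]
force: [-0.1, -3.1, -1.0]
opening: 0.155
grasp_force: 30.0
```

Emit:
jog_arm --pt "-0.01 0.1 0" --pt "-0.01 0.1 0" --turn '[0,0]' --grip '[1,1]'

```text
time_s: 17.85
position: [0.5262, 0.1579, 0.1425]
tcp_rot: [[0.993, 0.121, -0.0], [0.121, -0.993, 0.0], [-0.0, -0.0, -1.0]]
force: [-0.0, -2.9, -1.2]
opening: 0.159
grasp_force: 30.0
```

Emit:
jog_arm --pt "-0.01 0.1 0" --pt "-0.01 0.1 0" --turn '[0,0]' --grip '[1,1]'

```text
time_s: 18.1
position: [0.5261, 0.159, 0.1425]
tcp_rot: [[0.993, 0.121, -0.0], [0.121, -0.993, 0.0], [-0.0, -0.0, -1.0]]
force: [-0.0, -2.6, -1.5]
opening: 0.157
grasp_force: 30.0
```

Emit:
jog_arm --pt "-0.01 0.05 0" --pt "-0.01 0.05 0" --turn '[0,0]' --grip '[1,1]'

```text
time_s: 18.35
position: [0.5261, 0.1594, 0.1426]
tcp_rot: [[0.993, 0.121, 0.0], [0.121, -0.993, 0.0], [0.0, -0.0, -1.0]]
force: [0.7, -2.5, -0.9]
opening: 0.155
grasp_force: 30.0
```

Emit:
jog_arm --pt "0 0.05 0" --pt "0 0.05 0" --turn '[0,0]' --grip '[1,1]'

```text
time_s: 18.6
position: [0.526, 0.1599, 0.1425]
tcp_rot: [[0.993, 0.121, -0.0], [0.121, -0.993, 0.0], [-0.0, -0.0, -1.0]]
force: [-0.5, -2.0, -0.8]
opening: 0.155
grasp_force: 30.0
```

Emit:
jog_arm --pt "-0.01 0.05 0" --pt "-0.01 0.05 0" --turn '[0,0]' --grip '[1,1]'

```text
time_s: 18.85
position: [0.526, 0.1604, 0.1425]
tcp_rot: [[0.993, 0.121, -0.0], [0.121, -0.993, 0.0], [0.0, -0.0, -1.0]]
force: [0.2, -1.6, -2.0]
opening: 0.16
grasp_force: 30.0
```

Emit:
jog_arm --pt "-0.01 0.05 0" --pt "-0.01 0.05 0" --turn '[0,0]' --grip '[1,1]'

```text
time_s: 19.1
position: [0.5259, 0.1607, 0.1426]
tcp_rot: [[0.993, 0.121, 0.0], [0.121, -0.993, -0.0], [0.0, 0.0, -1.0]]
force: [-0.7, -4.5, -1.5]
opening: 0.16
grasp_force: 30.0
```

```bash
python3 st.py
```

```text
19.1 [525.93 160.68 142.59] yaw 96.94 F [-0.72 -4.46 -1.47] M [-0.805 -0.058 -0.008]
```

Emit:
jog_arm --pt "0 0.05 0" --pt "0 0.05 0" --pt "0 0.05 0" --turn '[0,0,0]' --grip '[1,1,1]'

```text
time_s: 19.48
position: [0.526, 0.1608, 0.1426]
tcp_rot: [[0.993, 0.121, 0.0], [0.121, -0.993, -0.001], [-0.0, 0.001, -1.0]]
force: [-0.0, -6.2, -1.3]
opening: 0.159
grasp_force: 30.0
```

Bar fully back: the force climbed to 6 N with no further travel. Now I'll ease off and release.

Emit:
jog_arm --pt "0 -0.05 -0.02" --pt "0 -0.08 -0.03" --pt "0 -0.08 -0.03" --pt "0 -0.08 -0.03" --pt "0 -0.08 -0.03" --pt "0 -0.08 -0.03" --pt "0 -0.08 -0.03" --pt "0 -0.08 -0.03" --pt "0 -0.08 -0.03" --pt "0 -0.08 -0.03" --turn '[0,0,0,0,0,0,0,0,0,0]' --grip '[1,1,0.7,0.5,0.3,0.3,0.3,0.3,0.3,0.3]'

```text
time_s: 20.72
position: [0.5259, 0.1606, 0.1423]
tcp_rot: [[0.993, 0.121, -0.0], [0.121, -0.993, 0.0], [-0.0, -0.0, -1.0]]
force: [0.5, -1.0, 0.1]
opening: 0.697
grasp_force: 0.0
```

```bash
python3 st.py
```

```text
20.725 [525.86 160.58 142.25] yaw 96.93 F [ 0.51 -0.99  0.11] M [ 0.064  0.033 -0.034]
```

Released. I'll retreat upwards and check with the last picture.

Emit:
jog_arm --pt "0 0 1" --pt "0 0 3" --pt "0 0 6" --pt "0 -2 10" --pt "0 -7 12" --pt "0 -13 12" --pt "0 -18 12" --pt "0 -18 12" --turn '[0,0,0,0,0,0,0,0]' --grip '[0.3,0.3,0.3,0.3,0.3,0.3,0.3,0.3]'

```text
time_s: 21.72
position: [0.5263, -0.0227, 0.2631]
tcp_rot: [[0.993, 0.115, 0.002], [0.115, -0.993, -0.001], [0.002, 0.001, -1.0]]
force: [0.6, 0.4, -0.5]
opening: 0.702
grasp_force: 0.0
```

```bash
python3 - <<'E'
from rig import *
import cv2,numpy as np
s=capture("scene")["color"]; t=capture("top")["color"]
a=cv2.resize(s[215:365,205:405],None,fx=4,fy=4,interpolation=cv2.INTER_CUBIC)[:370]
b=cv2.resize(t[242:318,190:390],None,fx=3,fy=3,interpolation=cv2.INTER_CUBIC)
b=np.pad(b,((0,0),(0,a.shape[1]-b.shape[1]),(0,0)))
cv2.imwrite("pics/c5.png",np.vstack([a,b])); print(a.shape,b.shape)
E
python3 st.py
```

```text
(370, 800, 3) (228, 800, 3)
21.825 [525.75 -19.53 262.69] yaw 96.85 F [0.65 1.05 0.21] M [0.018 0.061 0.035]
```

View pics/c5.png

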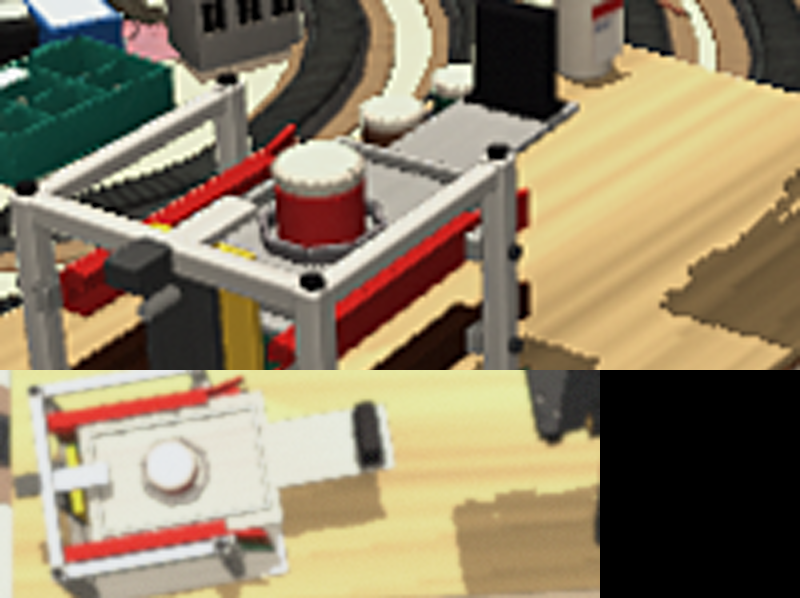

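The tray lies straight in the red rails with its red pot upright at (320,200). The nose is against the yellow bar at (75,480), and the gripper is clear.

```bash
python3 -c "
from rig import *
print(hand_in())"
```

```text
the job is handed in; nothing more can be done
None
```

I slid the tray, with the red pot standing on it, onto the red rails, pushed the yellow back bar back until it stopped giving, released the tray and handed the job in at about 22 s; hand-in gave no verdict.

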